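# Feel which stock box is full and sort the two

### The arm

A 7-joint arm with a two-finger parallel gripper is mounted at the origin on the work surface. World frame = base frame: x ahead of the robot, y to its left, z up, the work surface at z = 0. Lengths are in m, angles in rad, forces in N, time in s.
With the tool pointing down it reaches from about 0.425 to 0.875 m from the base axis. Payload 4.7 kg.
Tool frame: the origin (TCP) lies midway between the tips of the shut fingers; the grasp point (between the pads) lies 19 mm behind it; z points along the fingers, y is the direction in which the jaws open and shut (so a half turn about z gives the same grasp; the last joint's range is limited). The gripper opens to 87 mm and grips with 3 to 60 N. Pads are 19 mm wide; open, the fingers measure 117 mm over their backs; the gripper's body (75 mm by 190 mm) begins 51 mm behind the grasp point.
Start: joints at [-1.297, 0.321, -0.07, 1.45, 0.023, 1.371, -0.057], TCP at [0.167, 0.628, 0.223] pointing down, gripper open.
Joint ranges: [-2.86, 2.86], [-0.3, 2.09], [-1.38, 1.24], [0.06, 2.45], [-1.56, 4.7], [0.09, 2.05], [-2.69, 2.69]. Speed limits (rad/s): [2.57, 2.57, 3.14, 3.14, 3.14, 3.14, 3.14].

### API

Orientations are given as a rotation vector (axis times angle).
In Python, from bench import * gives the robot as it stands.
- The arm moves only by the tool move_arm, never from a script. Its arguments are lists of equal length, an entry for each row: "jaw": the closure in counts, from 0 (fully open) to 255 (shut); "slide": the shift along the tool's x, y, z in cm, a list of three; "dr": the turn, a rotation vector about the tool's x, y, z in degrees, a list of three. A call has 1 to 5 rows; each row shifts and turns the commanded pose from where the row before left it, along the tool's axes as they then stand; what a row does not reach is not made up. A row lasts 1/10 s, in which the tool goes at most 50 mm and 8.59 degrees, less where a joint would pass 70% of its speed; a pose out of reach is approached as far as the arm can. A call with a gripper value outside its range is refused whole. The fingers move at their own pace and stop on an object; "force" is the grip in N (left out, the last holds). Time passes only in rows, so rows that do not move let the fingers close. It gives the time, the measured TCP pose, the force and the opening at its end, in the units of the state.
- get_state(): the state, without advancing time (a new reading comes with each control period).
- get_image(name): name is "side" or "top" or "wrist"; returns (picture, depth): 400x640x3 uint8, red, green, blue; 400x640 float32, m along the optical axis (not along the pixel's ray), 0 where there is no reading.
- camera_params(name): a dict with "K" (3x3 intrinsics, pixels), "extrinsics" (4x4, takes a point from camera to world coordinates); the wrist camera has in their place "tool_from_camera" (4x4, takes a point from camera to tool coordinates, whose origin is the TCP and whose axes are the flange's). Camera axes: x right, y up, looking along -z (the intrinsics and any distortion apply to the point x, -y, -z); pixel columns grow to the right and rows downward; lengths in m; the calibration is good to about 2 mm. The wrist camera is an equidistant fisheye: a pixel r from the principal point sees the ray r / f radians off the axis. A picture is of the moment at which its call begins: read the wrist's pose just before it. camera_params takes no time and is no camera call.
- close_job(): hands the job in, once; it reports no verdict.
Trained networks look in the newest picture that a camera, given by its name, has taken for a name from the list of things; names that differ only in an ending like _2 or _b are one class to them, and where a whole thing is asked for, a point or a joint stands for the part that bears it (a point fixed in the world has none). Each returns a list of dicts, best first, with "score" (0 to 1); they miss things now and then, are a little off and sometimes report something else, mostly with a low value. They report only what shows in the picture. A call takes as long as a camera call. They do not tell look-alikes from the thing itself.
- regions_of(camera, query): "mask" (400x640 bool, what is visible of it) and "xy" ([column, row] in pixels, amid what is visible of it).
The state is a dict: "time": time; "joint_positions": joint angles; "qd": joint speeds; "joint_torque": joint torques, N m; "position": TCP position; "tool_rot": TCP orientation; "ft_force": force on the tool from outside, world axes, zero at the start; "torque": the same for the moment, N m; "grip_width": opening from 0.0 (shut) to 1.0 (fully open).
Only numpy, scipy, OpenCV 4.12 (cv2) and the standard library are available. Lean on these libraries where they do the work, as an engineer would, in place of code of your own. Each camera call takes 0.05 s, during which the arm holds its last target.

### The job

One of the two stock boxes is full of steel rings, the other is nearly empty, and they look the same: before shifting either, lift the handle end of a box a little, leaving its other end on the table, to feel how heavy it is. Then slide the full box to the middle of the brown wrapping paper and the nearly empty one to the middle of the cutting mat, and leave both standing flat. Keep the boxes on the table, do not tip them steeply, and leave the ring tray, pencil tin and glue tub where they are.

Things in the scene. Friction and masses are not known exactly. Their poses are not given: they have to be found in the camera images.
- box_a: Lidded stock box, grey plastic, black lid; the other looks just the same. 130 (its x) x 90 (its y) x 58 mm high, loose on the table; steel bow handle on its -x end. Origin: centre of its underside, z up. About 0.95 kg if full, 0.25 kg if nearly empty; which box is full differs from start to start. At first the handle points about to +y (left).
- box_b: Lidded stock box, grey plastic, black lid; the other looks just the same. 130 (its x) x 90 (its y) x 58 mm high, loose on the table; steel bow handle on its -x end. Origin: centre of its underside, z up. About 0.95 kg if full, 0.25 kg if nearly empty; which box is full differs from start to start. At first the handle points about to -y (right).
- box_a_handle (a point): Middle of the handle bar of box_a: a round, smooth steel bar 8 mm thick (it turns in the fingers), 68 mm long, parallel to the box's y, 32 mm above the table, 105 mm from the box's origin, 36 mm clear gap to the box, a stem at each end. Raising it 10 to 20 mm, the other end on the table, adds to the wrist force 3.3 to 4.8 N (full) or 1 to 2 N (nearly empty) against free air. Axes as the box.
- box_b_handle (a point): Middle of the handle bar of box_b: a round, smooth steel bar 8 mm thick (it turns in the fingers), 68 mm long, parallel to the box's y, 32 mm above the table, 105 mm from the box's origin, 36 mm clear gap to the box, a stem at each end. Raising it 10 to 20 mm, the other end on the table, adds to the wrist force 3.3 to 4.8 N (full) or 1 to 2 N (nearly empty) against free air. Axes as the box.
- paper_sheet: Flat sheet of brown kraft wrapping paper, 250 mm (its x) x 240 mm (its y), paper thin, lying on the table to one side of the boxes (left or right differs from start to start); boxes slide over it freely. Origin: its centre.
- cutting_mat: Flat green cutting mat with a white grid, 250 mm (its x) x 240 mm (its y), under 1 mm thick, lying to the other side of the boxes; boxes slide over it freely. Origin: its centre.
- ring_tray: Bystander: open wooden tray with three compartments of loose metal rings, 90 mm (its x) x 200 mm (its y) x 32 mm high, beyond the far edge of the cutting mat. Origin: centre of its underside.
- pencil_tin: Bystander: steel tin, 72 mm across and 105 mm high, with pencils and scissors standing in it up to 165 mm; beyond the boxes. Origin: centre of its underside.
- glue_tub: Bystander: white round tub with a blue lid, 84 mm across and 107 mm high; beyond the boxes. Origin: centre of its underside.
There are look-alikes about, which are no part of the job. What is shaped like the box_b but green or pink is not meant.

How it is judged:
On the way:
1. the fingers have lifted one end of a box a little (about 2 to 17 degrees) with its other end still on the table, and held it there 0.2 s, while both boxes were still within 80 mm of where they began (((angle between box_a's own z axis and vertical between 0.03 and 0.3 rad and contact force between box_a and table above 0.1 N and contact force between box_a and the fingers above 0.3 N and distance of each of box_a, box_b from where it was at the start of the episode below 0.08 m) or (angle between box_b's own z axis and vertical between 0.03 and 0.3 rad and contact force between box_b and table above 0.1 N and contact force between box_b and the fingers above 0.3 N and distance of each of box_a, box_b from where it was at the start of the episode below 0.08 m))), for 0.2 s.
At the end, for the whole second after the job is handed in: The full box (the one that weighs on the table with more than 5 N) stands with its centre within 55 mm of the centre of the brown paper, the nearly empty box with its centre within 55 mm of the centre of the cutting mat, both flat on the table (within 1.7 degrees) and at rest (((contact force between box_a and table above 5 N and horizontal distance between box_a and paper_sheet below 0.055 m and contact force between box_b and table between 0.8 and 5 N and horizontal distance between box_b and cutting_mat below 0.055 m) or (contact force between box_b and table above 5 N and horizontal distance between box_b and paper_sheet below 0.055 m and contact force between box_a and table between 0.8 and 5 N and horizontal distance between box_a and cutting_mat below 0.055 m)) and linear speed of each of box_a, box_b below 0.02 m/s and angle between each of box_a, box_b's own z axis and vertical below 0.03 rad); the robot touches nothing.
It fails at once if a box is tipped more than 0.4 rad (23 degrees) (angle between any of box_a, box_b's own z axis and vertical above 0.4 rad).
It fails at once if a box is carried: the centre of its underside rises more than 45 mm above the table (height (world z) of any of box_a, box_b above 0.045 m).
It fails at once if the ring tray, pencil tin or glue tub is moved more than 40 mm or tipped over (distance of any of ring_tray, pencil_tin, glue_tub from where it was at the start of the episode above 0.04 m or angle between any of ring_tray, pencil_tin, glue_tub's own z axis and vertical above 0.5 rad).
It also fails if it takes over 70 s, if anything falls off the work surface, if the arm or the gripper's body presses on something with over 40 N, if the wrist force passes 120 N, or if a joint passes its speed limit or range.

## Working session

There is one attempt and no reset: what is moved stays moved. The work goes in short steps, Python scripts to look and compute and a tool call to move; the robot and the scene stay as the last step left them, time stands still between calls to the robot, and variables do not carry over. Pictures are saved under pics/ and viewed, and the job is handed in when it is done.

Besides the shell and the picture viewer there is one more tool, called after "Request:" by a JSON object that holds its "op" and its "data". move_arm: Moves the arm, as the interface text tells. Its arguments: {"type":"object","properties":{"jaw":{"type":"array","items":{"type":"number"}},"slide":{"type":"array","items":{"type":"array","items":{"type":"number"}}},"dr":{"type":"array","items":{"type":"array","items":{"type":"number"}}},"force":{"type":"number"}},"required":["jaw","slide","dr"]}

```bash
ls; mkdir -p pics
python3 - <<'E'
from bench import *
import cv2
s=get_state();print(s)
for n in("top","side"):
    p,d=get_image(n);cv2.imwrite(f"pics/{n}0.png",p[:,:,::-1]);import numpy as np;np.save(f"{n}0d.npy",d)
    c=camera_params(n);print(n,c)
print(camera_params("wrist"))
E
```

```text
pics
{'time': 0.0, 'joint_positions': array([-1.2968851 ,  0.32179575, -0.07008788,  1.45169899,  0.02262947,
        1.3708184 , -0.05692233]), 'qd': array([-0.00117055,  0.00021307, -0.00036396, -0.00023657, -0.0008673 ,
       -0.00098904,  0.00094949]), 'joint_torque': array([ 2.62174963e-04, -4.91278625e+01, -4.03711153e-01, -3.12537718e+01,
       -6.39635813e-02,  4.33050294e-02,  1.68284414e-04]), 'position': array([0.16689424, 0.62761621, 0.22146722]), 'tool_rot': array([-4.06920205e-01, -3.11500341e+00,  3.03105876e-03]), 'ft_force': array([ 0.06426763, -0.08980662,  0.04277193]), 'torque': array([ 0.01521567, -0.04291762,  0.02431277]), 'grip_width': 0.9984999037363316}
top {'K': array([[415.54530792,   0.        , 318.41695589],
       [  0.        , 415.54530792, 204.42449917],
       [  0.        ,   0.        ,   1.        ]]), 'extrinsics': array([[-3.18801803e-03,  9.89558183e-01, -1.44098710e-01,
         3.73671769e-01],
       [-9.99994091e-01, -3.34014204e-03, -8.13787314e-04,
         8.59332138e-03],
       [-1.28660006e-03,  1.44095264e-01,  9.89562984e-01,
  
[... 359 characters left out ...]
[-0.0408019 , -0.5795703 ,  0.81390016,  0.68567091],
       [ 0.01622161,  0.8140869 ,  0.58051648,  0.54338026],
       [ 0.        ,  0.        ,  0.        ,  1.        ]])}
{'K': array([[309.70691629,   0.        , 318.55176058],
       [  0.        , 309.70691629, 199.49991772],
       [  0.        ,   0.        ,   1.        ]]), 'tool_from_camera': array([[ 6.56124954e-04,  9.65120890e-01,  2.61803814e-01,
         7.09742690e-02],
       [ 9.99999515e-01, -4.41037149e-04, -8.80317469e-04,
        -4.80224127e-04],
       [-7.34147572e-04,  2.61804264e-01, -9.65120712e-01,
        -1.62922777e-01],
       [ 0.00000000e+00,  0.00000000e+00,  0.00000000e+00,
         1.00000000e+00]])}
```

View pics/top0.png

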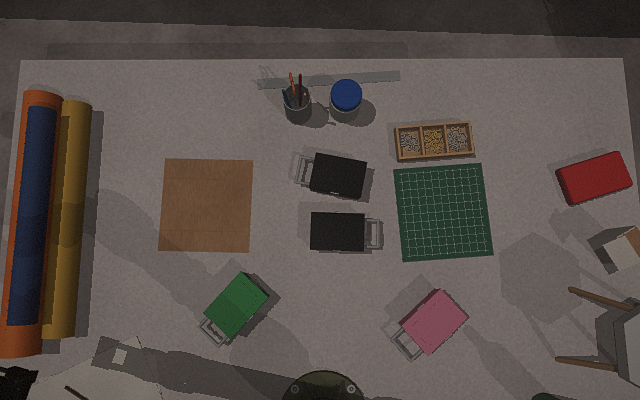

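View pics/side0.png

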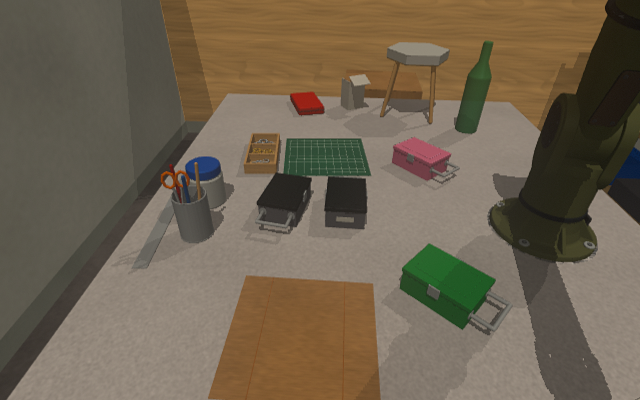

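Top view: box_a is the black box at (338,175), with its handle to the left at (302,168). Box_b is the black box at (337,231), with its handle to the right at (374,232). Possible mix-ups are the green box (237,305), the pink box (433,322) and the red slab (594,178), none of which are wanted. The paper is at (206,205) and the mat at (443,212).

```bash
cat > h.py <<'E'
from bench import *
import numpy as np, cv2
from scipy.spatial.transform import Rotation as R
def world(n,uv,z=None,depth=None):
    c=camera_params(n);K=c["K"];T=np.array(c["extrinsics"])
    uv=np.atleast_2d(np.array(uv,float))
    r=np.stack([(uv[:,0]-K[0,2])/K[0,0],-(uv[:,1]-K[1,2])/K[1,1],-np.ones(len(uv))],1)
    w=r@T[:3,:3].T;o=T[:3,3]
    s=(z-o[2])/w[:,2] if z is not None else depth
    return o+w*np.asarray(s)[:,None]
def blob(mask,z,n="top"):
    m=mask.astype(np.uint8);k,l,st,_=cv2.connectedComponentsWithStats(m)
    i=1+np.argmax(st[1:,4]); ys,xs=np.nonzero(l==i)
    w=world(n,np.stack([xs,ys],1),z)[:,:2]
    return cv2.minAreaRect((w*1000).astype(np.float32)),w.mean(0)*1000,st[i,4]
E
python3 - <<'E'
from h import *
p,d=get_image("top");cv2.imwrite("pics/crop1.png",cv2.resize(p[130:280,280:400,::-1],None,fx=4,fy=4,interpolation=2))
for q in("box_a","box_a_handle","paper_sheet","cutting_mat","ring_tray","pencil_tin","glue_tub"):
    for r in regions_of("top",q):
        print(q,round(r["score"],2),np.round(r["xy"]),r["mask"].sum())
        if r["score"]>.4:
            print(blob(r["mask"],.058 if q=="box_a" else .032 if 'handle' in q else 0))
# dark lids
g=p.max(2); 
for nm,(r0,r1) in dict(a=(145,205),b=(205,260)).items():
    m=np.zeros(g.shape,bool);m[r0:r1,305:370]=g[r0:r1,305:370]<40
    print(nm,blob(m,.058))
E
```

```text
box_a 0.74 [339. 233.] 2278
(((456.72393798828125, -56.00103759765625), (173.54248046875, 97.86415100097656), 89.80796813964844), array([456.95640037, -45.50637151]), np.int32(2278))
box_a 0.74 [429. 322.] 2610
(((225.18603515625, -252.41958618164062), (104.78498077392578, 178.0985870361328), 42.619930267333984), array([ 233.9518828 , -261.79176899]), np.int32(2610))
box_a 0.7 [236. 308.] 2479
(((267.4146423339844, 222.40664672851562), (99.56370544433594, 174.17434692382812), 46.88142776489258), array([273.85716052, 216.06933194]), np.int32(2479))
box_a 0.56 [337. 175.] 2109
(((599.9951171875, -38.15416717529297), (138.89794921875, 105.30730438232422), 77.85128021240234), array([599.16755837, -40.89711684]), np.int32(2048))
box_a_handle 0.67 [333. 175.] 2250
(((609.004150390625, -22.72607421875), (180.19561767578125, 107.73379516601562), 78.76220703125), array([605.28495004, -33.02031183]), np.int32(2250))
paper_sheet 0.91 [205. 208.] 8370
(((535.1629638671875, 310.9669494628906), (244.3313751220703, 253.9196319580078), 89.61815643310547), array([532.73061937, 310.191299  ]), np.int3
[... 410 characters left out ...]
p.int32(2772))
pencil_tin 0.94 [298. 101.] 1052
(((831.5963745117188, 68.1038818359375), (148.995361328125, 77.45152282714844), 0.5210642218589783), array([821.10516471,  67.61908976]), np.int32(1052))
glue_tub 0.84 [345. 101.] 1141
(((824.9888916015625, -65.40089416503906), (84.65817260742188, 128.2874755859375), 77.64318084716797), array([825.11400816, -64.95026254]), np.int32(1141))
a (((599.2057495117188, -39.63775634765625), (134.28024291992188, 101.1971206665039), 78.60122680664062), array([599.56249541, -39.88341192]), np.int32(1998))
b (((457.6475524902344, -36.90771484375), (134.30517578125, 93.88127136230469), 87.77954864501953), array([457.28619104, -36.50402984]), np.int32(2000))
```

```bash
sleep 1
```

```text
(no output)
```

View pics/crop1.png

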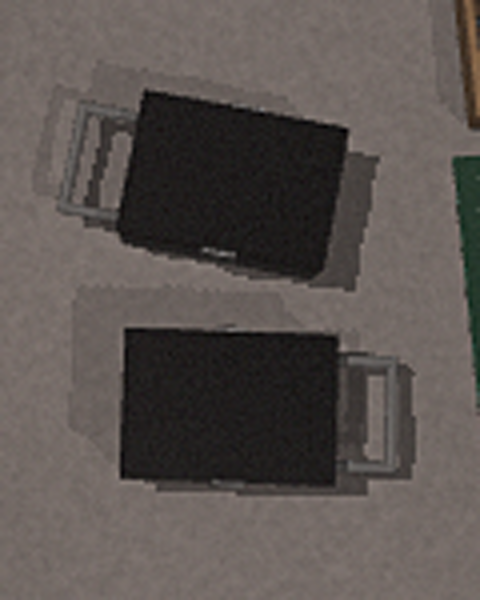

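```bash
cat >> h.py <<'E'
def plan(tgt,ydir):
    """tgt TCP world, ydir 2D direction the tool y should be parallel to"""
    s=get_state();M=R.from_rotvec(s["tool_rot"]);p=s["position"]
    A=M.as_matrix();print("pos",p.round(4),"x",A[:,0].round(3),"y",A[:,1].round(3),"z",A[:,2].round(3),"f",s["ft_force"].round(2),"w",round(s["grip_width"],3),"q7",s["joint_positions"].round(2))
    y=np.array([*ydir,0.]);y/=np.linalg.norm(y)
    for sg in(1,-1):
        z=np.array([0,0,-1.]);B=np.stack([np.cross(sg*y,z),sg*y,z],1)
        rv=(M.inv()*R.from_matrix(B)).as_rotvec(degrees=True)
        print("dr",rv.round(1),"slide now axes cm",(A.T@(np.array(tgt)-p)*100).round(2)," new axes",(B.T@(np.array(tgt)-p)*100).round(2))
E
python3 - <<'E'
from h import *
h=world("top",[[298.2,169.3],[377.8,233.5]],.036);print(h)
plan([.620,.063,.15],(.198,.98))
E
```

```text
[[ 0.62144547  0.06206563  0.036     ]
 [ 0.4527441  -0.14216222  0.036     ]]
pos [0.167  0.6282 0.2225] x [-0.966  0.257 -0.   ] y [0.257 0.966 0.   ] z [ 0.  0. -1.] f [ 0.14 -0.37  0.24] w 1.004 q7 [-1.3   0.32 -0.07  1.45  0.02  1.37 -0.06]
dr [ 0.   0.  -3.5] slide now axes cm [-58.3  -42.99   7.26]  new axes [-55.6  -46.43   7.25]
dr [  0.   -0.  176.5] slide now axes cm [-58.3  -42.99   7.26]  new axes [55.6  46.43  7.25]
```

Request:
{"op": "move_arm", "data": {"jaw": [170, 170, 170, 170, 170], "slide": [[-3.6, -3.0, 0], [-3.6, -3.0, 0], [-3.6, -3.0, 0], [-3.6, -3.0, 0], [-3.6, -3.0, 0]], "dr": [[0, 0, -3.5], [0, 0, 0], [0, 0, 0], [0, 0, 0], [0, 0, 0]], "force": 40}}

```text
time: 1.0
position: [0.3126, 0.4423, 0.2229]
tool_rot: [0.311, 3.126, 0.001]
ft_force: [0.5, 0.0, 0.3]
grip_width: 0.63
```

Request:
{"op": "move_arm", "data": {"jaw": [170, 170, 170, 170, 170], "slide": [[-3.6, -3.0, 0], [-3.6, -3.0, 0], [-3.6, -3.0, 0], [-3.6, -3.0, 0], [-3.6, -3.0, 0]], "dr": [[0, 0, 0], [0, 0, 0], [0, 0, 0], [0, 0, 0], [0, 0, 0]]}}

```text
time: 1.5
position: [0.4594, 0.2598, 0.223]
tool_rot: [0.311, 3.125, 0.002]
ft_force: [0.1, 0.8, 0.1]
grip_width: 0.341
```

Run:
```python
from h import *
plan([.621,.063,.12],(.198,.98))
```

```text
pos [0.4594 0.2598 0.223 ] x [-0.98   0.197 -0.001] y [0.197 0.98  0.001] z [ 0.001  0.001 -1.   ] f [0.07 0.77 0.09] w 0.341 q7 [-0.81  0.06  0.25  1.76 -0.01  1.32  0.82]
dr [0.1 0.  0. ] slide now axes cm [-19.72 -16.11  10.3 ]  new axes [-19.74 -16.09  10.3 ]
dr [-1.0e-01  1.0e-01 -1.8e+02] slide now axes cm [-19.72 -16.11  10.3 ]  new axes [19.74 16.09 10.3 ]
```

Request:
{"op": "move_arm", "data": {"jaw": [170, 170, 170, 170, 170], "slide": [[-3.6, -3.0, 0], [-3.6, -3.0, 0], [-3.6, -3.0, 0], [-3.6, -3.0, 1.5], [-3.6, -3.0, 1.5]], "dr": [[0, 0, 0], [0, 0, 0], [0, 0, 0], [0, 0, 0], [0, 0, 0]]}}

```text
time: 2.0
position: [0.6068, 0.0774, 0.1931]
tool_rot: [0.311, 3.124, 0.002]
ft_force: [0.9, 1.1, -0.3]
grip_width: 0.333
```

Request:
{"op": "move_arm", "data": {"jaw": [170, 170, 170], "slide": [[-1.4, -1.0, 2], [0, 0, 2], [0, 0, 0]], "dr": [[0, 0, 0], [0, 0, 0], [0, 0, 0]]}}

```text
time: 2.3
position: [0.6152, 0.0652, 0.1494]
tool_rot: [-0.314, -3.12, 0.003]
ft_force: [-0.3, -0.3, 0.1]
grip_width: 0.332
```

Run:
```python
from h import *
plan([.621,.063,.013],(.198,.98))
p,d=get_image("wrist");cv2.imwrite("pics/w1.png",p[:,:,::-1])
p,d=get_image("side");cv2.imwrite("pics/s1.png",p[:,:,::-1])
```

```text
pos [0.6152 0.0652 0.1494] x [-0.98   0.199  0.005] y [ 0.199  0.98  -0.002] z [-0.006 -0.001 -1.   ] f [-0.31 -0.29  0.13] w 0.332 q7 [-0.51  0.32  0.44  1.64 -0.14  1.22  1.33]
dr [-0.1 -0.3 -0.1] slide now axes cm [-0.69 -0.07 13.64]  new axes [-0.61 -0.1  13.64]
dr [ -0.5   0.2 179.9] slide now axes cm [-0.69 -0.07 13.64]  new axes [ 0.61  0.1  13.64]
```

View pics/w1.png

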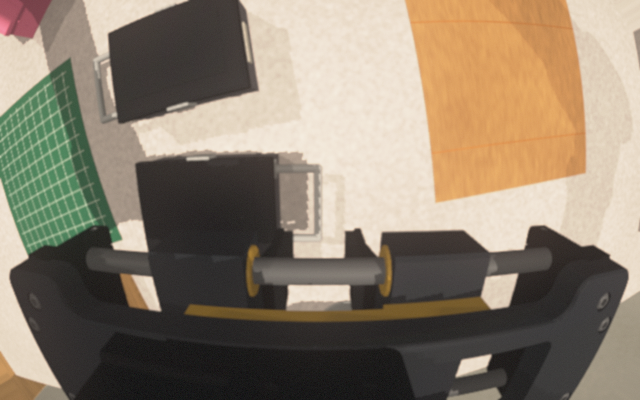

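The wrist view shows box_a's handle bar at (316,200), between the fingers at (283,240) and (352,240), so it is centred. I'll descend onto it.

Request:
{"op": "move_arm", "data": {"jaw": [170, 170, 170, 170, 170], "slide": [[-0.6, 0, 3], [0, 0, 3.5], [0, 0, 3.5], [0, 0, 2], [0, 0, 1.2]], "dr": [[0, 0, 0], [0, 0, 0], [0, 0, 0], [0, 0, 0], [0, 0, 0]]}}

```text
time: 2.9
position: [0.6226, 0.0663, 0.0201]
tool_rot: [-0.309, -3.126, -0.001]
ft_force: [0.5, 0.7, -1.2]
grip_width: 0.332
```

Run:
```python
from h import *
plan([.621,.063,.014],(.198,.98))
p,d=get_image("wrist");cv2.imwrite("pics/w2.png",p[:,:,::-1])
```

```text
pos [0.6226 0.0663 0.0201] x [-0.981  0.196  0.   ] y [0.196 0.981 0.   ] z [-0.     0.001 -1.   ] f [ 0.55  0.66 -1.22] w 0.332 q7 [-0.47  0.46  0.4   1.73 -0.21  0.99  1.38]
dr [ 0.  -0.   0.1] slide now axes cm [ 0.09 -0.35  0.61]  new axes [ 0.09 -0.35  0.61]
dr [   0.     0.  -179.9] slide now axes cm [ 0.09 -0.35  0.61]  new axes [-0.09  0.35  0.61]
```

View pics/w2.png

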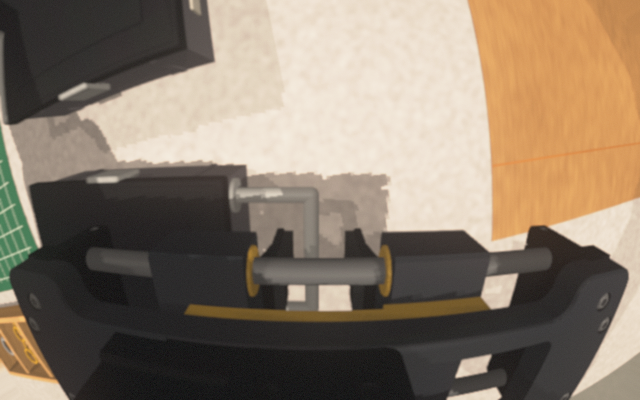

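The bar (column 311) is between the fingers. I'll settle, then close.

Request:
{"op": "move_arm", "data": {"jaw": [170, 170, 170], "slide": [[0, -0.2, 0.5], [0, 0, 0], [0, 0, 0]], "dr": [[0, 0, 0], [0, 0, 0], [0, 0, 0]]}}

```text
time: 3.25
position: [0.6236, 0.0631, 0.0171]
tool_rot: [0.312, 3.124, 0.001]
ft_force: [-0.5, -0.3, 0.8]
grip_width: 0.335
```

Request:
{"op": "move_arm", "data": {"jaw": [255, 255, 255, 255, 255], "slide": [[0, 0, 0], [0, 0, 0], [0, 0, 0], [0, 0, 0], [0, 0, 0]], "dr": [[0, 0, 0], [0, 0, 0], [0, 0, 0], [0, 0, 0], [0, 0, 0]], "force": 40}}

```text
time: 3.75
position: [0.6226, 0.0629, 0.0158]
tool_rot: [0.312, 3.126, -0.0]
ft_force: [-1.3, -0.3, 1.5]
grip_width: 0.074
```

Request:
{"op": "move_arm", "data": {"jaw": [255, 255, 255, 255, 255], "slide": [[0, 0, -0.5], [0, 0, -0.5], [0, 0, -0.5], [0, 0, 0], [0, 0, 0]], "dr": [[0, 0, 0], [0, 0, 0], [0, 0, 0], [0, 0, 0], [0, 0, 0]]}}

```text
time: 4.25
position: [0.6227, 0.0635, 0.0308]
tool_rot: [0.311, 3.126, 0.001]
ft_force: [0.1, 0.6, -1.8]
grip_width: 0.076
```

Run:
```python
from h import *
for i in range(4):
    p,d=get_image("side"); s=get_state();print(s["time"],s["position"].round(4),s["ft_force"].round(2),s["grip_width"])
cv2.imwrite("pics/s2.png",p[:,:,::-1])
```

```text
4.3 [0.6225 0.0635 0.0306] [ 0.34  0.02 -2.23] 0.07641720760519903
4.35 [0.6225 0.0634 0.0305] [-0.13  0.63 -1.14] 0.07209396273640513
4.4 [0.6224 0.0634 0.0304] [-0.03  1.34 -1.55] 0.07537806823752653
4.45 [0.6224 0.0633 0.0304] [ 0.29  0.27 -1.12] 0.07620346583590203
```

View pics/s2.png

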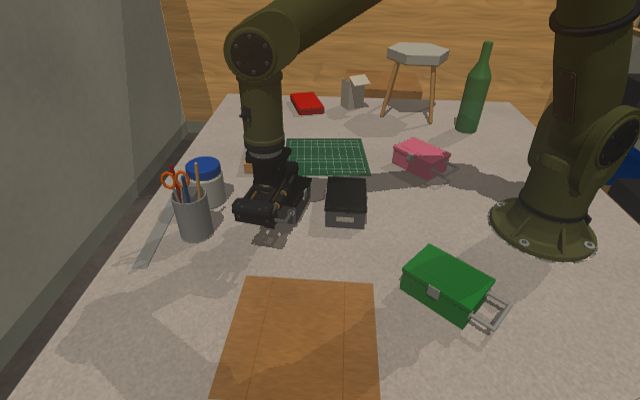

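Readings are about -1.5 N, which suggests nearly empty. I'll take a few more readings, then lower the box and compare.

Run:
```python
from h import *
f=[]
for i in range(12):
    get_image("wrist"); f.append(get_state()["ft_force"][2])
print(np.mean(f),np.std(f))
```

```text
-1.87974440866701 0.4423278482908344
```

Request:
{"op": "move_arm", "data": {"jaw": [255, 255, 255, 255, 255], "slide": [[0, 0, 0.5], [0, 0, 0.5], [0, 0, 0.4], [0, 0, 0], [0, 0, 0]], "dr": [[0, 0, 0], [0, 0, 0], [0, 0, 0], [0, 0, 0], [0, 0, 0]]}}

```text
time: 5.55
position: [0.6225, 0.063, 0.0165]
tool_rot: [-0.312, -3.126, 0.0]
ft_force: [0.4, 0.6, -0.7]
grip_width: 0.079
```

Run:
```python
from h import *
f=[]
for i in range(8):
    get_image("wrist"); f.append(get_state()["ft_force"][2])
print(np.mean(f),np.std(f))
plan([.514,-.216,.016],(0.02,1))
```

```text
-0.9885438740375382 0.34976392880670115
pos [0.6225 0.063  0.0166] x [-0.98   0.197 -0.   ] y [0.197 0.98  0.   ] z [ 0.  0. -1.] f [-0.5   0.57 -0.2 ] w 0.075 q7 [-0.47  0.47  0.4   1.74 -0.21  0.98  1.39]
dr [  0.    0.  -10.2] slide now axes cm [  5.13 -29.49   0.06]  new axes [ 10.29 -28.11   0.06]
dr [  0.   -0.  169.8] slide now axes cm [  5.13 -29.49   0.06]  new axes [-10.29  28.11   0.06]
```

Box_a's lift force is about 1.9 N at most, so it is the nearly empty one and goes to the mat. Box_b will be checked by lifting it too. I'll push box_a along its own axis.

Request:
{"op": "move_arm", "data": {"jaw": [255, 255, 255, 255, 255], "slide": [[0, -1, 0], [0, -2, 0], [0, -2, 0], [0, -2, 0], [0, -2, 0]], "dr": [[0, 0, 0], [0, 0, 0], [0, 0, 0], [0, 0, 0], [0, 0, 0]]}}

```text
time: 6.45
position: [0.6043, -0.0269, 0.0166]
tool_rot: [0.312, 3.126, -0.0]
ft_force: [0.4, 1.4, -1.4]
grip_width: 0.077
```

Run:
```python
from h import *
plan([.514,-.216,.016],(0.1,1))
p,d=get_image("top");cv2.imwrite("pics/t2.png",p[:,:,::-1])
```

```text
pos [ 0.6043 -0.0269  0.0166] x [-0.98   0.198 -0.   ] y [ 0.198  0.98  -0.   ] z [ 0. -0. -1.] f [ 0.38  1.38 -1.37] w 0.077 q7 [-0.36  0.43  0.43  1.79 -0.21  0.97  1.54]
dr [-0.   0.  -5.7] slide now axes cm [  5.11 -20.32   0.07]  new axes [  7.1  -19.71   0.06]
dr [  0.    0.  174.3] slide now axes cm [  5.11 -20.32   0.07]  new axes [-7.1  19.71  0.06]
```

View pics/t2.png

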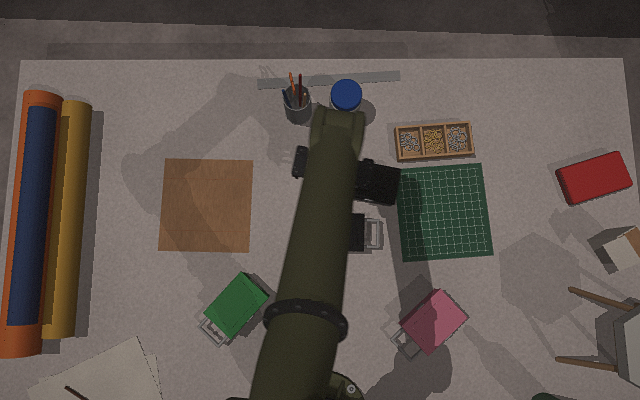

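Request:
{"op": "move_arm", "data": {"jaw": [255, 255, 255, 255, 255], "slide": [[0, -2, 0], [0, -2, 0], [0, -2, 0], [0, -2, 0], [0.2, -2, 0]], "dr": [[0, 0, 0], [0, 0, 0], [0, 0, 0], [0, 0, 0], [0, 0, 0]]}}

```text
time: 7.0
position: [0.5829, -0.1236, 0.0167]
tool_rot: [0.312, 3.126, 0.0]
ft_force: [0.2, 0.5, -0.8]
grip_width: 0.075
```

Request:
{"op": "move_arm", "data": {"jaw": [255, 255, 255, 255, 255], "slide": [[0.5, -2, 0], [0.6, -2, 0], [0.6, -2, 0], [0.6, -2, 0], [0.4, -1.5, 0]], "dr": [[0, 0, 0], [0, 0, 0], [0, 0, 0], [0, 0, 0], [0, 0, 0]]}}

```text
time: 7.5
position: [0.5369, -0.2121, 0.0166]
tool_rot: [-0.314, -3.126, 0.0]
ft_force: [-0.5, 1.3, -0.5]
grip_width: 0.076
```

Run:
```python
from h import *
plan([.536,-.217,.016],(0.198,.98))
p,d=get_image("top");cv2.imwrite("pics/t3.png",p[:,:,::-1])
```

```text
pos [ 0.5369 -0.2121  0.0166] x [-0.98   0.199  0.   ] y [ 0.199  0.98  -0.   ] z [-0. -0. -1.] f [-0.52  1.34 -0.52] w 0.076 q7 [-0.1   0.39  0.5   1.86 -0.23  0.95  1.88]
dr [-0. -0. -0.] slide now axes cm [-0.01 -0.5   0.06]  new axes [-0.01 -0.5   0.06]
dr [ -0.   0. 180.] slide now axes cm [-0.01 -0.5   0.06]  new axes [0.01 0.5  0.06]
```

View pics/t3.png

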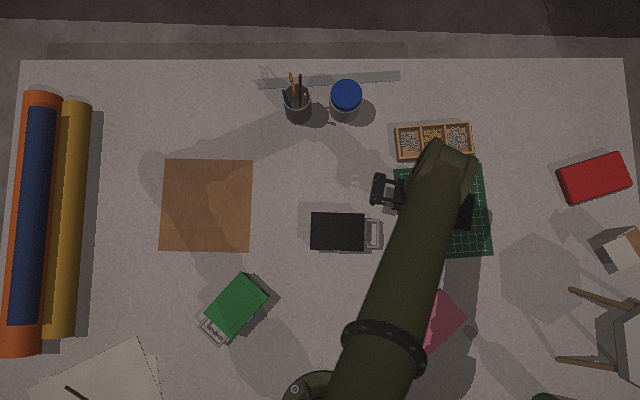

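Box_a is on the mat and box_b has not moved. I'll release and rise.

Request:
{"op": "move_arm", "data": {"jaw": [255, 255, 170, 170, 170], "slide": [[0, -0.5, 0], [0, 0, 0], [0, 0, 0], [0, 0, 0], [0, 0, 0]], "dr": [[0, 0, 0], [0, 0, 0], [0, 0, 0], [0, 0, 0], [0, 0, 0]]}}

```text
time: 8.05
position: [0.5375, -0.2148, 0.0167]
tool_rot: [0.31, 3.126, 0.0]
ft_force: [0.7, 0.8, -0.9]
grip_width: 0.261
```

Request:
{"op": "move_arm", "data": {"jaw": [170, 170, 170, 170, 170], "slide": [[0, 0, -2], [0, 0, -3], [0, 0, -4], [0, 0, -4], [0, 0, 0]], "dr": [[0, 0, 0], [0, 0, 0], [0, 0, 0], [0, 0, 0], [0, 0, 0]]}}

```text
time: 8.55
position: [0.5408, -0.2168, 0.1529]
tool_rot: [0.31, 3.115, -0.002]
ft_force: [0.6, 0.3, -0.1]
grip_width: 0.333
```

Run:
```python
from h import *
plan([.454,-.142,.11],(0.039,.999))
p,d=get_image("wrist");cv2.imwrite("pics/w3.png",p[:,:,::-1])
```

```text
pos [ 0.5408 -0.2168  0.1529] x [-0.98   0.197 -0.011] y [ 0.197  0.98  -0.   ] z [ 0.011 -0.002 -1.   ] f [ 0.61  0.28 -0.13] w 0.333 q7 [-0.14  0.23  0.55  1.74 -0.13  1.19  1.82]
dr [-0.1  0.6 -9.1] slide now axes cm [10.03  5.63  4.17]  new axes [8.96 7.14 4.29]
dr [1.000e+00 1.000e-01 1.709e+02] slide now axes cm [10.03  5.63  4.17]  new axes [-8.96 -7.14  4.29]
```

View pics/w3.png

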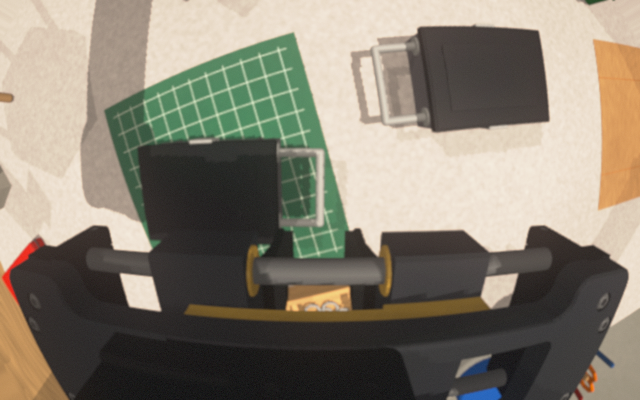

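Request:
{"op": "move_arm", "data": {"jaw": [170, 170, 170, 170, 170], "slide": [[0, 0, 0], [3.0, 2.4, 0.5], [3.0, 2.4, 1], [3.0, 2.4, 1.5], [0, 0, 1]], "dr": [[0, 0.3, -8], [0, 0, -1.1], [0, 0, 0], [0, 0, 0], [0, 0, 0]]}}

```text
time: 9.1
position: [0.445, -0.1351, 0.104]
tool_rot: [-0.056, -3.129, -0.007]
ft_force: [0.1, -0.3, -0.3]
grip_width: 0.335
```

Run:
```python
from h import *
get_image("wrist");p,d=get_image("wrist")
plan([.454,-.142,.015],(0.039,.999))
cv2.imwrite("pics/w4.png",p[:,:,::-1])
p,d=get_image("top");cv2.imwrite("pics/t4.png",p[:,:,::-1])
```

```text
pos [ 0.4482 -0.1382  0.105 ] x [-0.999  0.038  0.009] y [0.038 0.999 0.001] z [-0.009  0.002 -1.   ] f [ 0.1  -0.34 -0.35] w 0.332 q7 [-0.23  0.03  0.48  2.04 -0.02  1.09  1.79]
dr [ 0.1 -0.5  0. ] slide now axes cm [-0.67 -0.37  8.99]  new axes [-0.6  -0.36  9.  ]
dr [ 8.000e-01  1.000e-01 -1.799e+02] slide now axes cm [-0.67 -0.37  8.99]  new axes [0.6  0.36 9.  ]
```

View pics/w4.png

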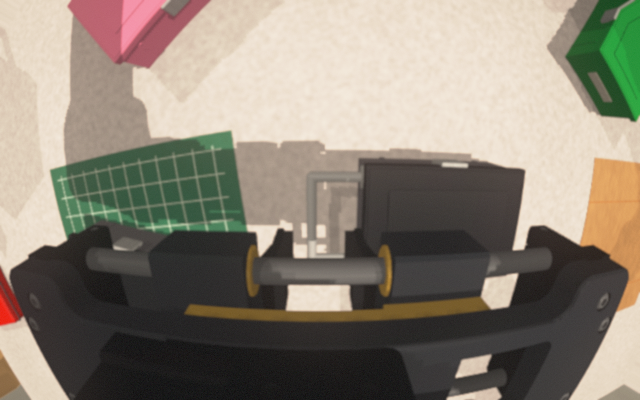

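The bar of box_b (column 312, rows 175-260) is centred between the fingers. Descending.

Request:
{"op": "move_arm", "data": {"jaw": [170, 170, 170, 170, 170], "slide": [[-0.5, -0.3, 2], [0, 0, 3], [0, 0, 2.5], [0, 0, 1.4], [0, 0, 0]], "dr": [[0, -0.4, 0], [0, 0, 0], [0, 0, 0], [0, 0, 0], [0, 0, 0]]}}

```text
time: 9.75
position: [0.4543, -0.1434, 0.0164]
tool_rot: [-0.064, -3.139, 0.001]
ft_force: [-0.7, 0.2, 0.0]
grip_width: 0.331
```

Run:
```python
from h import *
f=[]
for i in range(8):
    p,d=get_image("wrist"); f.append(get_state()["ft_force"][2])
print(np.mean(f),np.std(f))
plan([.454,-.142,.015],(0.039,.999))
cv2.imwrite("pics/w5.png",p[:,:,::-1])
```

```text
0.004234490735421148 0.333308540181922
pos [ 0.4557 -0.1427  0.0188] x [-0.999  0.04  -0.003] y [0.04  0.999 0.001] z [ 0.003  0.    -1.   ] f [ 0.15 -0.76  0.13] w 0.337 q7 [-0.2   0.17  0.49  2.1  -0.11  0.89  1.87]
dr [ 0.   0.2 -0. ] slide now axes cm [0.17 0.06 0.38]  new axes [0.17 0.06 0.38]
dr [ 3.0e-01 -1.0e-01  1.8e+02] slide now axes cm [0.17 0.06 0.38]  new axes [-0.17 -0.06  0.38]
```

View pics/w5.png

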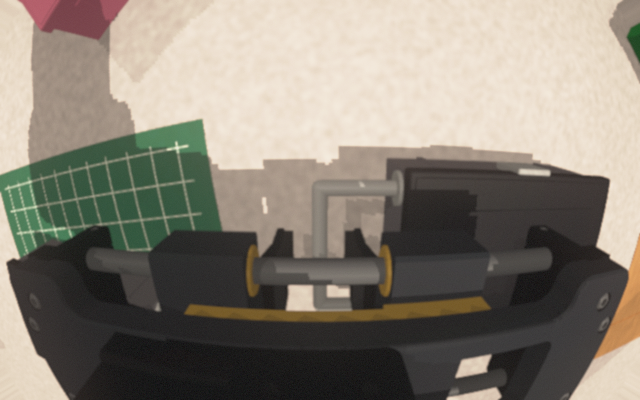

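The free-air force is 0.0 N. The bar (column 320) is between the fingers, so I'll grip and lift 12 to 15 mm.

Request:
{"op": "move_arm", "data": {"jaw": [255, 255, 255, 255, 255], "slide": [[0, 0, 0.2], [0, 0, 0], [0, 0, 0], [0, 0, 0], [0, 0, 0]], "dr": [[0, 0, 0], [0, 0, 0], [0, 0, 0], [0, 0, 0], [0, 0, 0]], "force": 55}}

```text
time: 10.65
position: [0.4549, -0.1424, 0.016]
tool_rot: [0.063, 3.139, 0.001]
ft_force: [-0.6, 0.1, 0.1]
grip_width: 0.07
```

Request:
{"op": "move_arm", "data": {"jaw": [255, 255, 255, 255, 255], "slide": [[0, 0, -0.5], [0, 0, -0.5], [0, 0, -0.5], [0, 0, 0], [0, 0, 0]], "dr": [[0, 0, 0], [0, 0, 0], [0, 0, 0], [0, 0, 0], [0, 0, 0]]}}

```text
time: 11.15
position: [0.4549, -0.1426, 0.0311]
tool_rot: [0.062, 3.139, 0.001]
ft_force: [0.1, 1.6, -5.2]
grip_width: 0.077
```

Run:
```python
from h import *
f=[]
for i in range(8):
    p,d=get_image("wrist"); f.append(get_state()["ft_force"][2])
print(np.mean(f),np.std(f))
plan([.454,-.142,.015],(0.039,.999))
```

```text
-4.768846856824084 0.3853681475478788
pos [ 0.4549 -0.1426  0.0309] x [-0.999  0.04  -0.002] y [0.04  0.999 0.   ] z [ 0.002  0.    -1.   ] f [-0.53  1.99 -4.74] w 0.068 q7 [-0.21  0.15  0.49  2.09 -0.09  0.91  1.86]
dr [ 0.   0.1 -0. ] slide now axes cm [0.09 0.06 1.59]  new axes [0.09 0.06 1.59]
dr [ 1.0e-01 -0.0e+00  1.8e+02] slide now axes cm [0.09 0.06 1.59]  new axes [-0.09 -0.06  1.59]
```

Request:
{"op": "move_arm", "data": {"jaw": [255, 255, 255, 255], "slide": [[0, 0, 0.5], [0, 0, 0.5], [0, 0, 0.4], [0, 0, 0]], "dr": [[0, 0, 0], [0, 0, 0], [0, 0, 0], [0, 0, 0]]}}

```text
time: 11.95
position: [0.4547, -0.1435, 0.0165]
tool_rot: [0.064, 3.14, -0.001]
ft_force: [-0.1, -3.8, -2.9]
grip_width: 0.073
```

Run:
```python
from h import *
plan([.531,.206,.016],(0.039,.999))
```

```text
pos [ 0.4547 -0.1435  0.0165] x [-0.999  0.041 -0.001] y [ 0.041  0.999 -0.   ] z [ 0.001 -0.    -1.   ] f [-0.1  -3.78 -2.91] w 0.073 q7 [-0.2   0.18  0.49  2.1  -0.11  0.88  1.88]
dr [-0.   0.1 -0.1] slide now axes cm [-6.2  35.24  0.05]  new axes [-6.27 35.22  0.05]
dr [1.000e-01 0.000e+00 1.799e+02] slide now axes cm [-6.2  35.24  0.05]  new axes [  6.27 -35.22   0.05]
```

Box_b adds 4.8 N, so it is the full one and goes to the paper.

Request:
{"op": "move_arm", "data": {"jaw": [255, 255, 255, 255, 255], "slide": [[0, 1, 0], [-0.3, 1.7, 0], [-0.3, 1.8, 0], [-0.3, 1.8, 0], [-0.3, 1.8, 0]], "dr": [[0, 0, 0], [0, 0, 0], [0, 0, 0], [0, 0, 0], [0, 0, 0]]}}

```text
time: 12.45
position: [0.47, -0.0618, 0.0171]
tool_rot: [0.063, 3.14, 0.0]
ft_force: [-0.5, -4.0, -2.7]
grip_width: 0.075
```

Run:
```python
from h import *
plan([.531,.206,.016],(0.039,.999))
p,d=get_image("wrist");cv2.imwrite("pics/w6.png",p[:,:,::-1])
```

```text
pos [ 0.47   -0.0618  0.0171] x [-0.999  0.04  -0.001] y [0.04  0.999 0.   ] z [ 0.001  0.    -1.   ] f [-0.47 -3.97 -2.68] w 0.075 q7 [-0.32  0.17  0.42  2.11 -0.09  0.88  1.68]
dr [ 0.   0.1 -0.1] slide now axes cm [-5.03 27.    0.12]  new axes [-5.05 27.    0.11]
dr [ 1.000e-01 -0.000e+00  1.799e+02] slide now axes cm [-5.03 27.    0.12]  new axes [  5.05 -27.     0.11]
```

View pics/w6.png

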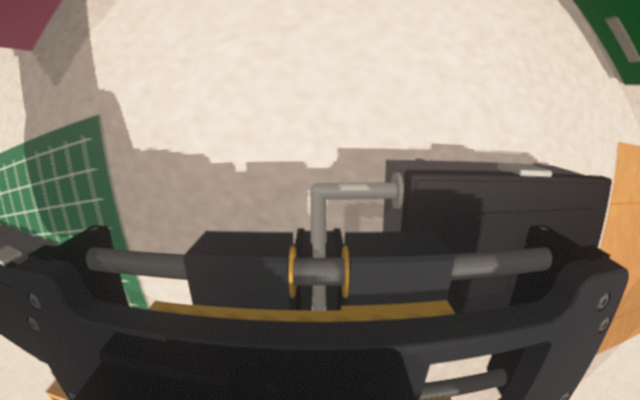

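Box_b follows straight and the grip holds. Continuing.

Request:
{"op": "move_arm", "data": {"jaw": [255, 255, 255, 255, 255], "slide": [[-0.4, 1.9, 0], [-0.4, 1.9, 0], [-0.4, 1.9, 0], [-0.4, 1.9, 0], [-0.4, 1.9, 0]], "dr": [[0, 0, 0], [0, 0, 0], [0, 0, 0], [0, 0, 0], [0, 0, 0]]}}

```text
time: 13.0
position: [0.4934, 0.0317, 0.017]
tool_rot: [0.063, 3.141, -0.001]
ft_force: [0.1, -4.6, -2.7]
grip_width: 0.071
```

Request:
{"op": "move_arm", "data": {"jaw": [255, 255, 255, 255, 255], "slide": [[-0.4, 1.9, 0], [-0.4, 1.9, 0], [-0.4, 1.9, 0], [-0.4, 1.9, 0], [-0.4, 1.9, 0]], "dr": [[0, 0, 0], [0, 0, 0], [0, 0, 0], [0, 0, 0], [0, 0, 0]]}}

```text
time: 13.5
position: [0.5169, 0.1255, 0.0168]
tool_rot: [-0.063, -3.14, 0.002]
ft_force: [-0.6, -3.4, -2.0]
grip_width: 0.073
```

Run:
```python
from h import *
plan([.531,.206,.016],(0.039,.999))
p,d=get_image("wrist");cv2.imwrite("pics/w7.png",p[:,:,::-1])
p,d=get_image("top");cv2.imwrite("pics/t7.png",p[:,:,::-1])
```

```text
pos [0.5169 0.1255 0.0168] x [-0.999  0.04   0.001] y [ 0.04   0.999 -0.001] z [-0.001 -0.001 -1.   ] f [-0.58 -3.38 -2.04] w 0.073 q7 [-0.55  0.28  0.29  1.97 -0.1   0.91  1.32]
dr [-0.1 -0.  -0.1] slide now axes cm [-1.09  8.1   0.07]  new axes [-1.1   8.1   0.08]
dr [-0.000e+00  1.000e-01  1.799e+02] slide now axes cm [-1.09  8.1   0.07]  new axes [ 1.1  -8.1   0.08]
```

View pics/t7.png

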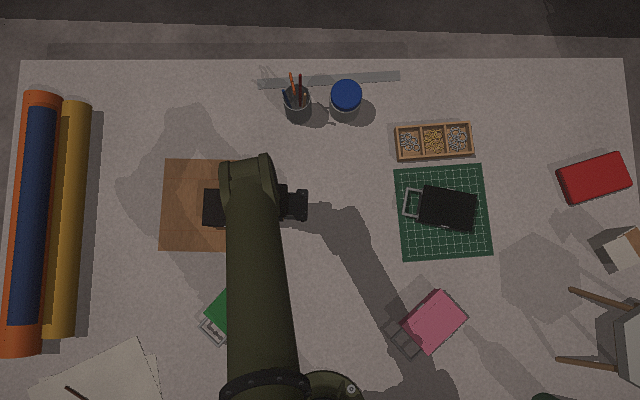

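Box_a lies well on the mat at (447,208). Box_b needs another 8 cm.

Request:
{"op": "move_arm", "data": {"jaw": [255, 255, 255, 255, 255], "slide": [[-0.3, 1.9, 0], [-0.3, 1.9, 0], [-0.3, 1.9, 0], [-0.2, 1.5, 0], [0, 0.8, 0]], "dr": [[0, 0, 0], [0, 0, 0], [0, 0, 0], [0, 0, 0], [0, 0, 0]]}}

```text
time: 14.1
position: [0.5321, 0.2075, 0.0173]
tool_rot: [0.06, 3.139, 0.002]
ft_force: [-0.9, -3.8, -2.8]
grip_width: 0.074
```

Request:
{"op": "move_arm", "data": {"jaw": [255, 255, 170, 170, 170], "slide": [[0, 0, 0], [0, 0, 0], [0, 0, 0], [0, 0, 0], [0, 0, 0]], "dr": [[0, 0, 0], [0, 0, 0], [0, 0, 0], [0, 0, 0], [0, 0, 0]]}}

```text
time: 14.6
position: [0.5327, 0.2049, 0.0181]
tool_rot: [0.064, 3.138, 0.001]
ft_force: [-0.3, -0.8, -0.1]
grip_width: 0.26
```

Request:
{"op": "move_arm", "data": {"jaw": [170, 170, 170, 170, 170], "slide": [[0, 0, 0], [0, 0, -2], [0, 0, -4], [0, 0, -4], [0, 0, -4]], "dr": [[0, 0, 0], [0, 0, 0], [0, 0, 0], [0, 0, 0], [0, 0, 0]]}}

```text
time: 15.1
position: [0.5316, 0.205, 0.159]
tool_rot: [0.064, 3.139, 0.001]
ft_force: [1.3, 0.3, 1.1]
grip_width: 0.334
```

Request:
{"op": "move_arm", "data": {"jaw": [170, 170, 170, 170], "slide": [[0, -4, -2], [0, -4.5, 0], [0, -4.5, 0], [0, -4.5, 0]], "dr": [[0, 0, 0], [0, 0, 0], [0, 0, 0], [0, 0, 0]]}}

```text
time: 15.5
position: [0.5245, 0.0287, 0.1779]
tool_rot: [0.063, 3.138, 0.002]
ft_force: [1.5, -0.4, -0.0]
grip_width: 0.334
```

Run:
```python
from h import *
plan([.531,.206,.016],(0.039,.999))
p,d=get_image("top");cv2.imwrite("pics/t8.png",p[:,:,::-1]);
p2,d2=get_image("side");cv2.imwrite("pics/s8.png",p2[:,:,::-1]);
g=p.max(2)
for nm,(r0,r1,c0,c1) in dict(b=(160,250,165,250),a=(170,250,412,480)).items():
    m=np.zeros(g.shape,bool);m[r0:r1,c0:c1]=g[r0:r1,c0:c1]<40
    print(nm,blob(m,.058))
```

```text
pos [0.5245 0.0287 0.1779] x [-0.999  0.04  -0.003] y [0.04  0.999 0.001] z [ 0.003  0.001 -1.   ] f [ 1.55 -0.43 -0.01] w 0.334 q7 [-0.48  0.08  0.4   1.84 -0.03  1.23  1.46]
dr [ 0.1  0.2 -0.1] slide now axes cm [ 0.11 17.73 16.21]  new axes [ 0.05 17.74 16.19]
dr [ 3.000e-01 -1.000e-01  1.799e+02] slide now axes cm [ 0.11 17.73 16.21]  new axes [ -0.05 -17.74  16.19]
b (((532.348388671875, 307.138671875), (142.613525390625, 95.95081329345703), 88.34687805175781), array([532.9579496 , 305.19772983]), np.int32(1491))
a (((512.797607421875, -310.362060546875), (156.7497100830078, 104.76141357421875), 78.2093734741211), array([ 513.80862671, -314.43363665]), np.int32(2150))
```

View pics/t8.png

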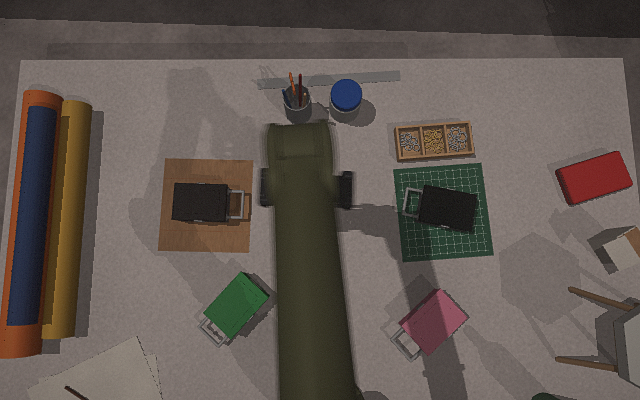

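View pics/s8.png

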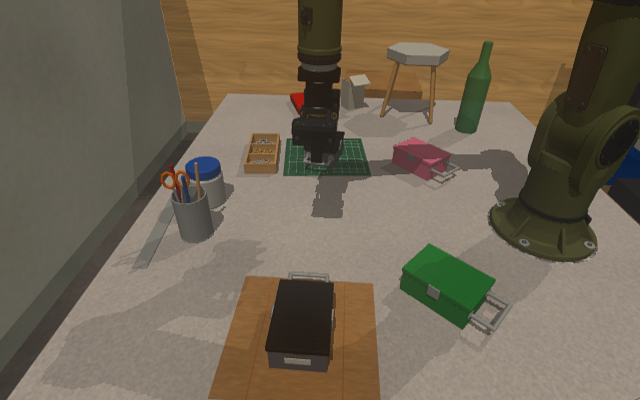

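Both boxes are centred to within about 10 mm and flat: box_b at (201,203) on the paper, box_a at (447,208) on the mat. The bystanders have not moved and the arm is clear, so I'll let the arm settle and hand in.

Request:
{"op": "move_arm", "data": {"jaw": [170, 170, 170], "slide": [[0, 0, 0], [0, 0, 0], [0, 0, 0]], "dr": [[0, 0, 0], [0, 0, 0], [0, 0, 0]]}}

```text
time: 15.9
position: [0.5246, 0.0324, 0.1771]
tool_rot: [0.058, 3.139, 0.001]
ft_force: [0.1, 0.7, -0.2]
grip_width: 0.336
```

```bash
python3 -c "
from bench import *
print(close_job())"
```

```text
the job is handed in; nothing more can be done
None
```

Both boxes are where you asked, and the job was handed in at about 16 s.

- **Weighing:** I lifted box_a's handle end by 15 mm before moving anything, and it added about 1.9 N, so it is the nearly empty box. Box_b added about 4.8 N, so it is the full one. I only checked box_b after box_a was already on the mat. Both readings sit near the top of their ranges but agree with each other.
- **Placing:** I slid box_a to the mat and box_b to the paper by their handles.
- **Last checks:** The top camera put box_b about 5 mm from the paper's centre. Box_a was about 10 mm from the mat's centre; its outline was blurred by dark shadow, so that figure is rougher. Box_b looks flat in both views, but the arm hid box_a in the side view, so its flatness was judged from the top view only. By eye, the tray, tin and tub had not moved, and the gripper was clear of everything. No check failed.

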